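# Take a room-air blank with the gas syringe and hold the plunger at the ring

### The job

Take a room-air blank with the glass gas syringe on the bench stand: grip the plunger by its neck, push it gently fully home to drive out the old gas, then draw it straight back along the barrel, without forcing it sideways in the glass, until the flat front of the plunger stands at the middle of the rubber marker ring on the barrel. Finish there, still gripping the plunger and keeping it still at the ring, free in the bore, so that I can close the tap. Leave the ring and the other things on the bench where they are.

Things in the scene. Friction and masses are not known exactly. Their poses are not given: they have to be found in the camera images.
- syringe_stand: Gas syringe on its fixed stand: grey base 165 x 96 mm, two aluminium saddles (at x = -46 and +47 mm, top below 126 mm, 66 mm over the thumbscrews) and a level clear-glass barrel, 37 mm outside, bore 32 mm. Origin under the base's centre; x runs along the barrel from the open mouth towards the closed end with the tap (tip at x = +140 mm), z up. Barrel axis 105 mm above the bench, at y = 0.
- barrel_seat (a point): Centre of the inner face of the barrel's closed end (x = +62 mm in the stand's frame), on the barrel axis, where the plunger's flat front meets a hard stop when fully home. Axes as the stand's: x points along the barrel, from the mouth to the tap.
- barrel_mouth (a point): Centre of the barrel's open mouth (x = -70 mm in the stand's frame), on the barrel axis, 132 mm from the seat, with a finger rim 49 mm in diameter. Axes as the stand's.
- ring_middle (a point): Centre (on the barrel axis) of the black rubber marker ring, 44 mm outside, 5 mm wide, that is pushed over the barrel; 36 to 60 mm from the seat towards the mouth, different each time. It slides along the barrel if it is pushed with more than about 4 N. Axes as the stand's.
- plunger: Loose white ground-glass plunger, 190 mm long, 0.11 to 0.22 kg, in the barrel with 2 mm of play on the diameter. It slides with 1 to 2 N of friction when straight, much more when forced askew, and stays where it is left. Origin at the centre of its flat front, x along it into the barrel; may be rolled about x. From the front: body 30 mm thick for 138 mm, neck 14 mm for 46 mm, disc 41 mm, 6 mm thick.
- plunger_front (a point): Centre of the plunger's flat front face (its origin); at the start 12 to 30 mm short of the seat.
- plunger_neck (a point): Middle of the plunger's neck (14 mm in diameter, 46 mm long), on its axis, 161 mm behind the front face, about 104 mm above the bench: the place to pinch from above, the fingers closing level across the axis. Nothing lies under it. A grip more than 2 or 3 degrees askew wedges the plunger. Fully home, the neck begins 6 mm outside the mouth.
- plunger_disc (a point): Centre of the outer face of the push disc, 190 mm behind the front face.
- vial: Small screw-cap vial, 25 mm in diameter, 60 mm tall, standing beyond the syringe; bystander. Origin under its centre.
- timer: White bench timer, 62 x 66 x 18 mm, lying flat near the bench's front edge; bystander. Origin under its centre.
- flask: Stoppered conical flask, 75 mm in diameter, 114 mm tall, standing behind the plunger's end; bystander. Origin under its centre.
- beaker: Small glass beaker, 60 mm in diameter, 70 mm tall, standing to the right; bystander. Origin under its centre.

How it is judged (in metres and radians):
On the way:
1. the plunger is pushed fully home: its front within 3 mm of the barrel's closed end (x of plunger_front in the frame of barrel_seat above -0.003 m), for 0.2 s.
At the end, for the whole second after the job is handed in: The fingers still grip the plunger (more than 3 N), its front face stands within 5 mm of the middle of the ring along the barrel, it is still, and it presses on the barrel with less than 12 N (not wedged) (x of plunger_front in the frame of ring_middle between -0.005 and 0.005 m and contact force between the fingers and plunger above 3 N and contact force between plunger and syringe_stand below 12 N and linear speed of plunger below 0.01 m/s); the arm keeps its last pose, push and grip.
It fails at once if the plunger is forced in the glass: more than 70 N between plunger and barrel (contact force between plunger and syringe_stand above 70 N).
It fails at once if the plunger is drawn far past the ring, its front more than 90 mm from the seat (x of plunger_front in the frame of barrel_seat below -0.09 m).
It fails at once if the marker ring is shifted by more than 4 mm (distance of ring_middle from where it was at the start of the episode above 0.004 m).
It fails at once if a bystander is moved by more than 20 mm (distance of any of vial, timer, flask, beaker from where it was at the start of the episode above 0.02 m).
It also fails if it takes over 38 s, if anything falls off the work surface, if the arm or the gripper's body presses on something with over 40 N, if the wrist force passes 120 N, or if a joint passes its speed limit or range.

### The arm

A 6-joint arm with a two-finger parallel gripper is mounted at the origin on a cart in front of the work surface, level with it; the furniture and walls round the work are solid. World frame = base frame: x ahead of the robot, y to its left, z up, the work surface at z = 0. Lengths are in mm, angles in rad, forces in N, time in s.
With the tool pointing down it reaches from about 250 to 775 mm from the base axis. Payload 4 kg.
Tool frame: the origin (TCP) lies between the finger pads; the fingertips stand 11 mm ahead of it and the grasp point (between the pads) lies 8 mm behind it; z points along the fingers, y is the direction in which the jaws open and shut (so a half turn about z gives the same grasp; the last joint's range is limited). The gripper opens to 94 mm and grips with 3 to 60 N. Pads are 16 mm wide; open, the fingers measure 119 mm over their backs; the gripper's body (75 mm by 177 mm) begins 78 mm behind the grasp point.
Start: joints at [1.185, 0.087, 1.371, -0, 1.684, -0.103], TCP at [153.484, 528.168, 216.506] pointing down, gripper open.
Joint ranges: [-3.1, 3.1], [-0.76, 2.03], [0.27, 2.55], [-1.08, 4.22], [0.17, 2.65], [-2.57, 2.57]. Speed limits (rad/s): [2.79, 2.79, 3.14, 3.14, 3.14, 3.14].

### API

Orientations are given as a 3x3 rotation matrix whose columns are the frame's x, y, z axes.
In Python, from rig import manip gives the robot as it stands.
- The arm moves only by the tool play_rows, never from a script. Its argument "moves" is a list of rows, each an object with "offset": the shift along the tool's x, y, z in mm, a list of three; "turn": the turn, a rotation vector about the tool's x, y, z in rad, a list of three. A call has 1 to 10 rows; each row is the pose to reach, as a shift and turn from the pose commanded when the call began, along the tool's axes at that moment; what a row does not reach only later rows make up. A row lasts 1/12 s, in which the tool goes at most 41.7 mm and 7.16 degrees, less where a joint would pass 70% of its speed; a pose out of reach is approached as far as the arm can. A call with a gripper value outside its range is refused whole. "jaw" is the gripper's target within -1 to 1 (fully open at 1, half-way at 0, shut at -1), set as the call begins (left out, the last holds). The fingers move at their own pace and stop on an object; "grip_force" is the grip in N (left out, the last holds). Time passes only in rows, so rows that repeat a pose let the fingers close. It gives the time, the measured TCP pose, the force and the opening at its end, in the units of the state.
- manip.observe(): the state, without advancing time (a new reading comes with each control period).
- manip.snapshot(name): name is "scene" or "side" or "wrist"; returns the picture (400x640x3 uint8, red, green, blue); there is no depth.
- manip.calibration(name): a dict with "fx", "fy", "cx", "cy" (pixels), "k1" (the pictures are not rectified: a ray, as slopes to the right and down, at radius r is drawn at 1 + k1 r^2 times it, then the intrinsics apply), "R" (3x3) and "t" (3): a world point X has camera coordinates R X + t. Camera axes: x right, y down, z forward; pixel columns grow to the right and rows downward; lengths in mm; the calibration is good to about 2 mm. A picture is of the moment at which its call begins: read the wrist's pose just before it. calibration takes no time and is no camera call; for the wrist camera it gives the pose at the moment of the call.
- manip.job_done(): hands the job in, once; it reports no verdict.
Trained networks look in the newest picture that a camera, given by its name, has taken for a name from the list of things; names that differ only in an ending like _2 or _b are one class to them, and where a whole thing is asked for, a point or a joint stands for the part that bears it (a point fixed in the world has none). Each returns a list of dicts, best first, with "score" (0 to 1); they miss things now and then, are a little off and sometimes report something else, mostly with a low value. They report only what shows in the picture. A call takes as long as a camera call.
- manip.trace(camera, query): "pixels" (400x640 bool, what is visible of it).
- manip.mark_of(camera, query): "point" ([x, y, z] in mm, in the coordinates of the camera as it stood for that picture, good to about 4 mm: a listed point, or the origin of a listed thing).
The state is a dict: "time_s": time; "joint_positions": joint angles; "joint_vel": joint speeds; "tau": joint torques, N m; "tcp_pos": TCP position; "tool_rot": TCP orientation; "contact_force": force on the tool from outside, world axes, zero at the start; "ft_torque": the same for the moment, N m; "width": finger opening in mm.
Only numpy, scipy, OpenCV 4.12 (cv2) and the standard library are available. Lean on these libraries where they do the work, as an engineer would, in place of code of your own. Each camera call takes 0.05 s, during which the arm holds its last target.

## Working session

There is one attempt and no reset: what is moved stays moved. The work goes in short steps, Python scripts to look and compute and a tool call to move; the robot and the scene stay as the last step left them, time stands still between calls to the robot, and variables do not carry over. Pictures are saved under pics/ and viewed, and the job is handed in when it is done.

Besides the shell and the picture viewer there is one more tool, called after "Call:" as name(argument=value, ...), one argument or row to a line, values as JSON. play_rows: Moves the arm, as the interface text tells. Its arguments: {"type":"object","properties":{"moves":{"type":"array","items":{"type":"object","properties":{"offset":{"type":"array","items":{"type":"number"}},"turn":{"type":"array","items":{"type":"number"}}}}},"jaw":{"type":"number"},"grip_force":{"type":"number"}},"required":["moves"]}

```bash
ls; mkdir -p pics; cat > h.py <<'E'
import numpy as np, cv2
from rig import manip
def snap(n,f):
    im=np.array(manip.snapshot(n)); cv2.imwrite('pics/'+f,im[:,:,::-1]); return im
def toworld(c,p):
    R=np.array(c['R']);t=np.array(c['t']).ravel(); return R.T@(np.array(p)-t)
def proj(c,X):
    p=np.array(c['R'])@np.array(X)+np.array(c['t']).ravel(); s=p[:2]/p[2]; s=s*(1+c['k1']*(s@s)); return np.array([c['fx']*s[0]+c['cx'],c['fy']*s[1]+c['cy']])
def ray(c,uv):
    K=np.array([[c['fx'],0,c['cx']],[0,c['fy'],c['cy']],[0,0,1.]])
    s=cv2.undistortPoints(np.array([[uv]],float),K,np.array([c['k1'],0,0,0.]))[0,0]
    R=np.array(c['R']);t=np.array(c['t']).ravel()
    d=R.T@np.array([s[0],s[1],1]); return -R.T@t,d/np.linalg.norm(d)
E
python3 - <<'E'
from h import *
print({k:v for k,v in manip.observe().items()})
for n in ['scene','side','wrist']:
    c=manip.calibration(n);print(n,c)
    snap(n,n+'0.png')
    for q in ['barrel_seat','barrel_mouth','ring_middle','plunger_front','plunger_neck','plunger_disc','syringe_stand']:
        try:
            r=manip.mark_of(n,q)
            print(n,q,[(round(x['score'],2),toworld(c,x['point']).round(1)) for x in r[:2]])
        except Exception as e: print(q,e)
print(manip.observe()['time_s'])
E
```

```text
pics
{'time_s': 0.0, 'joint_positions': array([ 1.18492020e+00,  8.79836455e-02,  1.37217976e+00,  2.04157643e-05,
        1.68356851e+00, -1.03103015e-01]), 'joint_vel': array([-1.19367907e-03, -1.66452537e-03, -9.96256201e-04,  9.00560885e-04,
        1.39385128e-03,  1.29690314e-05]), 'tau': array([-9.72524831e-04, -3.40171051e+01, -3.02430403e+01,  7.15825777e-02,
        3.28325015e-02, -1.77363090e-04]), 'tcp_pos': array([153.27593083, 527.70352823, 215.32626077]), 'tool_rot': array([[-9.60285916e-01,  2.79016631e-01, -8.23950458e-04],
       [ 2.79017744e-01,  9.60283917e-01, -1.97432466e-03],
       [ 2.40356959e-04, -2.12581296e-03, -9.99997712e-01]]), 'contact_force': array([ 0.3800592 ,  0.65451073, -0.4653262 ]), 'ft_torque': array([ 0.02581187, -0.03723769, -0.03205059]), 'width': 94.09839281314922}
scene {'fx': 378.0343087990385, 'fy': 378.0343087990385, 'cx': 320.244429247234, 'cy': 195.97689983563188, 'k1': -0.04136366431676071, 'R': array([[-0.58080923, -0.81368238,  0.02411666],
       [-0.32190412,  0.20236342, -0.92489285],
       [ 0.74768869, -0.54494956, -0.379
[... 1072 characters left out ...]
 plunger_front []
side plunger_neck []
side plunger_disc [(0.65, array([ 458.2, -335. ,  101.4]))]
side syringe_stand [(0.78, array([ 507.1, -200.6,    0.6]))]
wrist {'fx': 353.1273207350508, 'fy': 353.1273207350508, 'cx': 321.4644603484365, 'cy': 198.77625120944631, 'k1': -0.012125436058340015, 'R': array([[ 2.79898791e-01,  9.60029098e-01,  8.93403153e-04],
       [ 9.34629717e-01, -2.72705951e-01,  2.28251520e-01],
       [ 2.19371737e-01, -6.30523232e-02, -9.73601790e-01]]), 't': array([-550.84901156,  -23.77509558,  388.30944281])}
wrist barrel_seat []
wrist barrel_mouth []
wrist ring_middle []
wrist plunger_front []
wrist plunger_neck []
wrist plunger_disc []
wrist syringe_stand []
1.2
```

View images.

View pics/scene0.png

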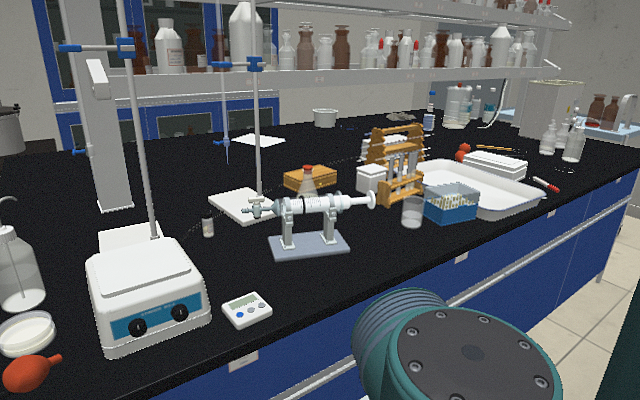

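View pics/side0.png

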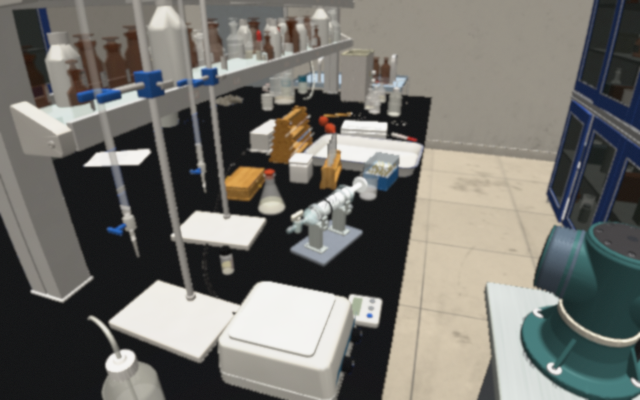

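```bash
python3 - <<'E'
from h import *
P=lambda *a:np.array(a,float)
obs=[(62,P(524.1,-145.5)),(-70,P(476.8,-268.8)),(62,P(528.5,-141.1)),(-70,P(480.9,-268.)),(0,P(504.6,-201.1)),(0,P(507.1,-200.6))]
s=np.array([o[0] for o in obs]);X=np.array([o[1] for o in obs])
d=(s[:,None]-s.mean());sl=(d*X).sum(0)/(d**2).sum();a=sl/np.linalg.norm(sl);o=X.mean(0)-a*s.mean()
print('axis',a,np.degrees(np.arctan2(a[1],a[0])),'origin',o,np.linalg.norm(sl))
for n,p in [('ring',P(508.6,-186.2)),('neck',P(468.3,-312.6)),('disc',P(459,-334.3))]:
    print(n,(p-o)@a,(p-o)@P(-a[1],a[0]))
c=manip.calibration('wrist');st=manip.observe()
C=-np.array(c['R']).T@c['t'];T=st['tool_rot']
print('cam in tool',T.T@(C-st['tcp_pos']),'cam axes in tool\n',(T.T@np.array(c['R']).T).round(3))
for n in ['scene','side']:
    for q in ['flask','beaker','vial','timer']:
        r=manip.mark_of(n,q); print(n,q,[(round(x['score'],2),toworld(manip.calibration(n),x['point']).round(0)) for x in r[:2]])
# poles: scene base of front burette stand
for n,uv in [('scene',(258,195)),('side',(226,215)),('scene',(152,236)),('side',(190,296))]:
    C,d=ray(manip.calibration(n),uv); print(n,uv,C-d*(C[2]-10)/d[2])
E
```

```text
axis [0.35500623 0.93486393] 69.20617374444177 origin [ 504.61334995 -201.69036284] 1.0141549772717868
ring 15.896667161221991 1.7721999745851922
neck -116.57688526475452 -5.42557104442165
disc -140.16499059064844 -4.434971662969047
cam in tool [  65.01314466    0.55456894 -167.44571478] cam axes in tool
 [[-0.001 -0.974 -0.228]
 [ 1.    -0.001  0.001]
 [-0.001 -0.228  0.974]]
scene flask [(0.76, array([ 707., -330.,   -2.]))]
scene beaker [(0.62, array([ 457., -482.,    0.])), (0.48, array([679., -41.,  -2.]))]
scene vial [(0.54, array([ 461., -482.,   -1.])), (0.5, array([680., -37.,   2.]))]
scene timer [(0.97, array([378.,   7.,  -0.]))]
side flask [(0.63, array([ 707., -332.,   -2.]))]
side beaker [(0.91, array([ 458., -481.,    1.]))]
side vial [(0.88, array([682., -39.,  -7.]))]
side timer [(0.74, array([380.,   4.,   3.]))]
scene (258, 195) [ 820.00667059 -238.13484009   10.        ]
side (226, 215) [ 798.50497182 -246.02678471   10.        ]
scene (152, 236) [727.12673732  75.58604333  10.        ]
side (190, 296) [706.19989674  65.07185245  10.        ]
```

```bash
cat >> h.py <<'E'
from scipy.spatial.transform import Rotation as Ro
def rel(pos,yaw_deg,st=None):
    st=st or manip.observe(); T=np.array(st['tool_rot']); y=np.radians(yaw_deg)
    x=np.array([np.cos(y),np.sin(y),0]); z=np.array([0,0,-1.]); G=np.stack([x,np.cross(z,x),z],1)
    print('offset',(T.T@(np.array(pos)-st['tcp_pos'])).round(1),'turn',Ro.from_matrix(T.T@G).as_rotvec().round(4))
E
python3 -c "
from h import *
rel([483.3,-257.8,200],69.2)"
```

```text
offset [-536.  -662.7   16.4] turn [ 1.0000e-04 -1.0000e-04  1.6511e+00]
```

Call:
play_rows(
  moves=[
    {"offset": [-536, -663, 16], "turn": [0, 0, 1.651]},
    {"offset": [-536, -663, 16], "turn": [0, 0, 1.651]},
    {"offset": [-536, -663, 16], "turn": [0, 0, 1.651]},
    {"offset": [-536, -663, 16], "turn": [0, 0, 1.651]},
    {"offset": [-536, -663, 16], "turn": [0, 0, 1.651]},
    {"offset": [-536, -663, 16], "turn": [0, 0, 1.651]},
    {"offset": [-536, -663, 16], "turn": [0, 0, 1.651]},
    {"offset": [-536, -663, 16], "turn": [0, 0, 1.651]},
    {"offset": [-536, -663, 16], "turn": [0, 0, 1.651]},
    {"offset": [-536, -663, 16], "turn": [0, 0, 1.651]},
  ],
  jaw=1,
)

```text
time_s: 2.43
tcp_pos: [314.7, 142.2, 209.0]
tool_rot: [[-0.033, 0.999, 0.002], [0.999, 0.033, 0.001], [0.001, 0.002, -1.0]]
contact_force: [1.9, 0.1, 0.1]
width: 94.3
```

```bash
python3 -c "
from h import *
s=manip.observe();print(s['time_s'],s['tcp_pos'],s['tool_rot'],s['contact_force'])
rel([483.3,-257.8,200],69.2)"
```

```text
2.4333 [314.74804191 142.21260291 209.03519307] [[-3.25311464e-02  9.99469094e-01  1.80400514e-03]
 [ 9.99470577e-01  3.25301147e-02  5.98320522e-04]
 [ 5.39318376e-04  1.82251411e-03 -9.99998194e-01]] [1.91370371 0.14494303 0.05207199]
offset [-405.3  155.4    9.1] turn [ 0.0017 -0.0009  0.3956]
```

Call:
play_rows(
  moves=[
    {"offset": [-405, 155, 9], "turn": [0, 0, 0.396]},
    {"offset": [-405, 155, 9], "turn": [0, 0, 0.396]},
    {"offset": [-405, 155, 9], "turn": [0, 0, 0.396]},
    {"offset": [-405, 155, 9], "turn": [0, 0, 0.396]},
    {"offset": [-405, 155, 9], "turn": [0, 0, 0.396]},
    {"offset": [-405, 155, 9], "turn": [0, 0, 0.396]},
    {"offset": [-405, 155, 9], "turn": [0, 0, 0.396]},
    {"offset": [-405, 155, 9], "turn": [0, 0, 0.396]},
    {"offset": [-405, 155, 9], "turn": [0, 0, 0.396]},
    {"offset": [-405, 155, 9], "turn": [0, 0, 0.396]},
  ],
)

```text
time_s: 3.27
tcp_pos: [478.5, -241.3, 200.0]
tool_rot: [[0.351, 0.936, 0.0], [0.936, -0.351, 0.0], [0.0, 0.0, -1.0]]
contact_force: [0.7, -0.1, -0.4]
width: 94.1
```

Call:
play_rows(
  moves=[
    {"offset": [0, 0, 0], "turn": [0, 0, 0]},
    {"offset": [0, 0, 0], "turn": [0, 0, 0]},
  ],
)

```text
time_s: 3.43
tcp_pos: [478.1, -240.7, 198.4]
tool_rot: [[0.353, 0.936, -0.003], [0.936, -0.353, 0.002], [0.001, -0.003, -1.0]]
contact_force: [-0.3, -0.2, 0.5]
width: 94.1
```

```bash
python3 - <<'E'
from h import *
s=manip.observe();print(s['time_s'],s['tcp_pos'],s['tool_rot'],s['joint_vel'].round(3))
c=manip.calibration('wrist'); np.save('c1.npy',c,allow_pickle=True)
snap('wrist','w1.png')
for q in ['barrel_seat','barrel_mouth','ring_middle','plunger_front','plunger_neck','plunger_disc','syringe_stand']:
    r=manip.mark_of('wrist',q); print(q,[(round(x['score'],2),toworld(c,x['point']).round(1)) for x in r[:2]])
E
```

```text
3.4333 [ 478.07578598 -240.72582751  198.43855154] [[ 3.53208295e-01  9.35541349e-01 -2.50690866e-03]
 [ 9.35544276e-01 -3.53204290e-01  1.90711215e-03]
 [ 8.98731382e-04 -3.01893188e-03 -9.99995039e-01]] [ 0.042 -0.061  0.031  0.011  0.014  0.005]
barrel_seat [(0.76, array([ 525.6, -138.8,  105.6]))]
barrel_mouth [(0.6, array([ 481.9, -265.8,  105.1]))]
ring_middle [(0.56, array([ 510.3, -184.2,  102.9]))]
plunger_front []
plunger_neck [(0.68, array([ 463.1, -307.8,  102.5]))]
plunger_disc []
syringe_stand [(0.87, array([ 5.068e+02, -2.006e+02, -2.000e-01]))]
```

View pics/w1.png

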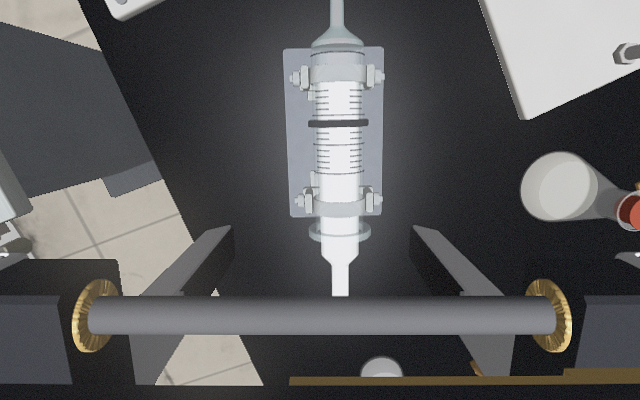

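```bash
python3 - <<'E'
from h import *
im=cv2.imread('pics/w1.png')
cv2.imwrite('pics/w1z.png',cv2.resize(im[30:300,270:410],None,fx=2.2*1,fy=2.2,interpolation=cv2.INTER_CUBIC))
E
```

```text
(no output)
```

View pics/w1z.png

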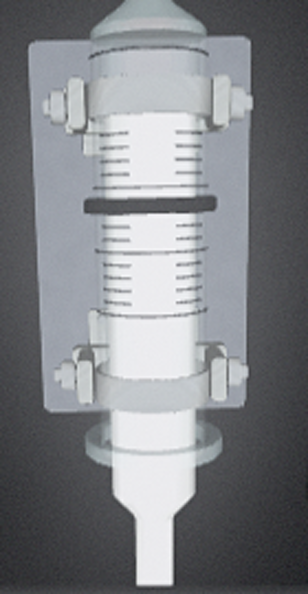

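```bash
python3 - <<'E'
from h import *
im=cv2.imread('pics/w1.png').astype(float).mean(2)
c=np.load('c1.npy',allow_pickle=True).item()
def atz(uv,z):
    C,d=ray(c,uv);return C+d*(z-C[2])/d[2]
def edges(row,thr,lo=300,hi=380):
    r=im[row-1:row+2].mean(0); w=np.where(r[lo:hi]>thr)[0]+lo
    def sub(i,j): return i+(thr-r[i])/(r[j]-r[i])*(j-i)
    return sub(w[0]-1,w[0]),sub(w[-1]+1,w[-1])
for row in [246,250,268,274,280,286,292]:
    l,r=edges(row,150);m=(l+r)/2;L,R=atz((l,row),104),atz((r,row),104)
    print(row,round(l,1),round(r,1),((L+R)/2).round(1),'width',np.linalg.norm(L-R).round(1))
print('row prof ring',im[112:136,340].round(0), im[112:136,328].round(0))
print('col left',im[120:127,300:318].round(0).tolist()[3],im[123,360:378].round(0).tolist())
print('rim/neck',im[214:244,340-26].round(0))
print('neck start col 333',im[244:276,331].round(0), im[244:276,350].round(0))
o=np.array([504.61,-201.69]);a=np.array([.355,.93486])
for q in [(337,50),(338,123),(340,207),(340,231)]:
    p=atz(q,105);print(q,p.round(1),((p[:2]-o)@a).round(1))
E
```

```text
246 320.7 358.1 [ 480.  -276.5  104. ] width 29.4
250 320.7 358.1 [ 478.8 -279.7  104. ] width 29.5
268 331.2 348.2 [ 473.8 -294.1  104. ] width 13.5
274 331.4 348.2 [ 472.1 -299.   104. ] width 13.4
280 331.4 348.2 [ 470.3 -303.9  104. ] width 13.5
286 331.5 348.2 [ 468.5 -308.9  104. ] width 13.5
292 331.5 348.2 [ 466.7 -313.9  104. ] width 13.5
row prof ring [237. 240. 194. 199. 233. 239. 242. 207. 123.  88.  90.  92.  89.  93.
  78. 224. 241. 238. 236. 236. 237. 236. 237. 236.] [237. 239. 205. 170. 224. 239. 240. 200. 118.  89.  94.  89.  94.  94.
  85. 152. 227. 238. 237. 239. 201. 169. 226. 237.]
col left [163.0, 165.0, 163.0, 163.0, 162.0, 162.0, 165.0, 167.0, 87.0, 74.0, 80.0, 83.0, 81.0, 86.0, 84.0, 85.0, 91.0, 85.0] [88.0, 89.0, 82.0, 83.0, 85.0, 85.0, 78.0, 77.0, 115.0, 168.0, 165.0, 161.0, 163.0, 162.0, 161.0, 162.0, 158.0, 160.0]
rim/neck [164. 164. 142. 106.  90.  93.  93.  91.  95. 110. 111. 113. 116. 109.
 112. 106. 111. 114. 118. 144. 159. 166. 163. 163. 167. 172. 124.  85.
  83.  81.]
neck start col 333 [236. 237. 236. 235. 236. 236. 236. 236. 236. 235. 236. 234. 236. 235.
 236. 236. 233. 230. 228. 230. 218. 164. 129. 131. 127. 128. 121. 116.
 113. 105.  98.  98.] [235. 235. 236. 234. 235. 235. 234. 236. 233. 235. 234. 234. 234. 235.
 234. 235. 232. 231. 174.  94.  68.  76.  81.  72.  76.  75.  72.  72.
  72.  74.  67.  69.]
(337, 50) [ 527.8 -140.6  105. ] 65.4
(338, 123) [ 511.4 -187.3  105. ] 15.9
(340, 207) [ 491.3 -246.7  105. ] -46.8
(340, 231) [ 484.7 -264.8  105. ] -66.0
```

```bash
python3 - <<'E'
from h import *
c=np.load('c1.npy',allow_pickle=True).item(); c2=manip.calibration('wrist'); s=manip.observe()
T=s['tool_rot']
for k in (c,c2): print((T.T@np.array(k['R']).T).round(4), T.T@(-np.array(k['R']).T@k['t']-s['tcp_pos']))
print(s['tcp_pos'],T.round(4))
def atz(uv,z):
    C,d=ray(c,uv);return C+d*(z-C[2])/d[2]
im=cv2.imread('pics/w1.png').astype(float).mean(2)
# full edges of ring (44 wide), rim, plunger body between marks, base corners
def edges(row,thr,lo,hi):
    r=im[row-1:row+2].mean(0); w=np.where(r[lo:hi]>thr)[0]+lo
    sub=lambda i,j:i+(thr-r[i])/(r[j]-r[i])*(j-i)
    return sub(w[0]-1,w[0]),sub(w[-1]+1,w[-1])
P=[]
for row in [150,155,160,165,170,176,180,184,215,220,224,246,250]:
    try:
        l,r=edges(row,205,305,375);q=atz(((l+r)/2,row),104);P.append(q);print(row,round(l,1),round(r,1),q.round(1))
    except Exception as e: print(row,e)
for row in [268,274,280,286,292]:
    l,r=edges(row,150,305,375);P.append(atz(((l+r)/2,row),104))
P=np.array(P);vx,vy,_,_=cv2.fitLine(P[:,:2].astype(np.float32),cv2.DIST_HUBER,0,.01,.01).ravel();print(np.degrees(np.arctan2(vy,vx))%180)
E
```

```text
[[-0.0053 -0.974  -0.2264]
 [ 1.     -0.0042 -0.0054]
 [ 0.0043 -0.2264  0.974 ]] [  63.76067502    2.53668242 -165.21534508]
[[-9.000e-04 -9.738e-01 -2.274e-01]
 [ 1.000e+00 -8.000e-04 -2.000e-04]
 [ 0.000e+00 -2.274e-01  9.738e-01]] [  66.35143362    0.67612835 -167.44434714]
[ 478.13559625 -238.17206837  200.74684963] [[ 3.491e-01  9.371e-01  1.200e-03]
 [ 9.371e-01 -3.491e-01 -7.000e-04]
 [-2.000e-04  1.300e-03 -1.000e+00]]
150 328.1 349.8 [ 505.4 -205.9  104. ]
155 324.5 349.9 [ 502.9 -208.9  104. ]
160 321.2 354.5 [ 502.1 -212.6  104. ]
165 319.9 356.5 [ 501.1 -216.2  104. ]
170 319.5 357.1 [ 499.9 -219.7  104. ]
176 319.7 357.5 [ 498.5 -224.   104. ]
180 311.0 357.5 [ 494.4 -225.8  104. ]
184 310.9 357.4 [ 493.3 -228.6  104. ]
215 354.6 355.5 [ 499.9 -257.   104. ]
220 320.8 357.1 [ 486.9 -256.4  104. ]
224 320.7 357.1 [ 485.8 -259.5  104. ]
246 321.7 356.9 [ 479.9 -276.5  104. ]
250 321.7 356.8 [ 478.7 -279.7  104. ]
70.64998
```

```bash
cat >> h.py <<'E'
def atz(c,uv,z):
    C,d=ray(c,uv);return C+d*(z-C[2])/d[2]
def edges(im,row,thr,lo,hi):
    r=im[row-1:row+2].mean(0); w=np.where(r[lo:hi]>thr)[0]+lo
    sub=lambda i,j:i+(thr-r[i])/(r[j]-r[i])*(j-i)
    return sub(w[0]-1,w[0]),sub(w[-1]+1,w[-1])
E
python3 - <<'E'
from h import *
for k in range(3):
    s=manip.observe();c=manip.calibration('wrist');g=snap('wrist','w2_%d.png'%k).astype(float).mean(2)
    T=s['tool_rot'];print(s['time_s'],s['tcp_pos'].round(2),T[:,0].round(4),T[:,2].round(4),np.degrees(np.arctan2(T[1,0],T[0,0])))
    P=[]
    for row in [165,170,176,220,224,250]:
        l,r=edges(g,row,205,313,375);P.append(atz(c,((l+r)/2,row),104))
    for row in [272,278,284,290]:
        l,r=edges(g,row,150,305,375);P.append(atz(c,((l+r)/2,row),104));w=np.linalg.norm(atz(c,(l,row),104)-atz(c,(r,row),104))
    P=np.array(P);vx,vy,x0,y0=cv2.fitLine(P[:,:2].astype(np.float32),cv2.DIST_HUBER,0,.01,.01).ravel()
    a=np.array([vx,vy]);a*=np.sign(vy);print('yaw',np.degrees(np.arctan2(a[1],a[0])),'res',((P[:,:2]-[x0,y0])@[-a[1],a[0]]).round(1),P[-2].round(1),w.round(1))
E
```

```text
3.8333 [ 478.14 -238.17  200.75] [ 3.491e-01  9.371e-01 -2.000e-04] [ 1.2e-03 -7.0e-04 -1.0e+00] 69.56855159388138
yaw 70.81735 res [-2.8  0.7  0.8 -0.1 -0.1  0.1 -0.1 -0.1  0.   0.1] [ 469.5 -306.2  104. ] 13.6
3.8833 [ 478.17 -238.31  200.64] [ 3.493e-01  9.370e-01 -1.000e-04] [ 1.1e-03 -5.0e-04 -1.0e+00] 69.55650594052462
yaw 69.91777 res [-0.8  1.4 -2.8  0.6  0.7  0.3 -0.1 -0.2 -0.2 -0.2] [ 469.5 -306.2  104. ] 13.6
3.9333 [ 478.16 -238.48  200.48] [ 3.495e-01  9.369e-01 -1.000e-04] [ 8.e-04 -4.e-04 -1.e+00] 69.54296580461896
yaw 70.12564 res [-0.   0.7 -3.4  0.5  0.5  0.3 -0.1 -0.1 -0.2 -0.2] [ 469.5 -306.3  104. ] 13.6
```

```bash
python3 - <<'E'
from h import *
c=manip.calibration('wrist');s=manip.observe()
g=cv2.imread('pics/w2_2.png').astype(float).mean(2)
P=[];lab=[]
for row in list(range(270,294,3)): 
    l,r=edges(g,row,150,305,375);P.append(atz(c,((l+r)/2,row),104));lab.append('n')
for row in range(240,256,3):
    l,r=edges(g,row,160,305,375);P.append(atz(c,((l+r)/2,row),104));lab.append('b')
# ring rows
dark=(g[:,330:350].mean(1)<130);rows=[r for r in range(100,140) if dark[r]];print('ring rows',rows, [round(g[r,330:350].mean()) for r in range(112,134)])
for row in rows[1:-1]:
    l,r=edges(-g,row,-120,295,385);P.append(atz(c,((l+r)/2,row),104));lab.append('r');print(row,l,r)
P=np.array(P)
n=P[[l=='n' for l in lab]].mean(0);b=P[[l=='b' for l in lab]].mean(0);r=P[[l=='r' for l in lab]].mean(0)
ang=lambda p,q:np.degrees(np.arctan2((p-q)[1],(p-q)[0]))
print(n,b,r,ang(r,n),ang(b,n),ang(r,b)); print(s['tcp_pos'])
E
```

```text
ring rows [123, 124, 125, 126, 127, 128, 129] [236, 236, 237, 237, 240, 197, 185, 229, 239, 241, 203, 121, 86, 91, 92, 92, 90, 82, 206, 236, 238, 237]
124 308.6598101265823 405.92307692307674
125 308.5739247311828 106.0000000000436
126 308.5903448275862 403.06666666666695
127 308.64181286549706 404.78571428571445
128 308.7919708029197 400.27777777777777
[ 470.51177736 -303.51737222  104.        ] [ 479.92824203 -276.65809741  104.        ] [ 502.97793254 -184.44264724  104.        ] 74.74880904303483 70.68008803168867 75.96619626240732
[ 478.14795659 -238.6562963   200.38439292]
```

```bash
python3 - <<'E'
from h import *
c=manip.calibration('wrist')
g=cv2.imread('pics/w2_2.png').astype(float).mean(2)
print(g[126,362:376].round(),g[126,302:314].round())
R=[]
for row in range(124,129):
    l,r=edges(-g,row,-120,300,374);R.append(atz(c,((l+r)/2,row),104))
r=np.mean(R,0);n=np.array([470.51,-303.52,104]);b=np.array([479.93,-276.66,104])
ang=lambda p,q:np.degrees(np.arctan2((p-q)[1],(p-q)[0]))
print(r,ang(r,n),ang(r,b))
# rim 49 mm (x=-70)
for row in range(226,240,2): print(row,g[row,300:316].round().astype(int).tolist(),g[row,364:380].round().astype(int).tolist())
E
```

```text
[ 87.  87.  87.  82.  79.  78.  97. 170. 164. 162. 163. 161. 161. 161.] [162. 165. 165. 160. 165. 163. 169.  88.  83.  77.  79.  79.]
[ 511.24582605 -187.55551998  104.        ] 70.6447224409512 70.63594253700477
226 [81, 86, 80, 81, 83, 85, 84, 86, 85, 87, 86, 101, 110, 109, 108, 113] [114, 109, 112, 111, 103, 87, 83, 87, 80, 84, 83, 80, 79, 80, 81, 73]
228 [83, 85, 83, 88, 83, 77, 85, 88, 81, 98, 110, 109, 110, 108, 108, 111] [109, 111, 113, 110, 111, 114, 88, 82, 82, 80, 76, 78, 81, 78, 81, 77]
230 [79, 78, 80, 79, 87, 82, 84, 83, 84, 114, 111, 109, 113, 110, 111, 108] [107, 109, 113, 112, 109, 108, 109, 77, 84, 80, 80, 75, 81, 80, 78, 76]
232 [81, 85, 80, 85, 81, 85, 83, 86, 82, 129, 126, 123, 115, 113, 113, 107] [113, 112, 113, 117, 130, 144, 136, 79, 79, 79, 79, 77, 78, 79, 77, 77]
234 [81, 73, 78, 81, 84, 77, 83, 82, 84, 136, 138, 140, 144, 137, 126, 118] [119, 142, 160, 158, 152, 144, 135, 75, 84, 82, 81, 76, 79, 77, 73, 73]
236 [79, 82, 80, 81, 79, 82, 83, 82, 77, 110, 141, 144, 150, 156, 163, 161] [171, 168, 162, 161, 150, 143, 121, 76, 75, 78, 84, 81, 73, 76, 79, 75]
238 [79, 75, 79, 80, 80, 79, 79, 82, 82, 92, 117, 148, 153, 157, 164, 163] [167, 165, 164, 160, 149, 100, 78, 79, 79, 75, 80, 80, 76, 76, 74, 77]
```

```bash
python3 - <<'E'
from h import *
c=manip.calibration('wrist')
g=cv2.imread('pics/w2_2.png').astype(float).mean(2)
y=np.radians(70.6);a=np.array([np.cos(y),np.sin(y)]);n=np.array([470.51,-303.52])
S=lambda uv,z:(atz(c,uv,z)[:2]-n)@a
print('col339 rows35..60',g[35:62,336:343].mean(1).round().astype(int).tolist())
print('col339 rows 60..122',g[60:122,336:343].mean(1).round().astype(int).tolist())
print('col339 rows 195..240',g[195:272,336:343].mean(1).round().astype(int).tolist())
print('base col 292',[ (i,int(v)) for i,v in enumerate(g[:,290:296].mean(1).round()) if 40<i<60 or 208<i<225])
print('ring s', S((339,122.9),127),S((339,129.6),127),'mid',S((339,126.2),127))
im=cv2.imread('pics/w2_2.png');cv2.imwrite('pics/w2z.png',cv2.resize(im[35:280,290:390],None,fx=2.4*3,fy=2.4,interpolation=cv2.INTER_CUBIC))
E
```

```text
col339 rows35..60 [168, 168, 168, 167, 167, 167, 170, 179, 184, 184, 188, 186, 154, 131, 136, 150, 158, 158, 158, 147, 134, 175, 200, 197, 197, 196, 197]
col339 rows 60..122 [196, 197, 196, 196, 196, 197, 186, 186, 198, 199, 199, 199, 198, 198, 198, 197, 198, 198, 198, 197, 196, 195, 194, 193, 194, 225, 238, 237, 236, 236, 236, 236, 236, 236, 237, 236, 236, 236, 236, 237, 236, 236, 236, 236, 237, 236, 236, 236, 236, 237, 236, 237, 236, 236, 236, 237, 240, 198, 183, 228, 239, 241]
col339 rows 195..240 [236, 237, 237, 236, 237, 236, 236, 237, 238, 219, 197, 197, 201, 201, 200, 200, 200, 200, 200, 199, 199, 197, 196, 195, 202, 231, 237, 236, 236, 236, 236, 236, 236, 236, 236, 236, 236, 236, 236, 237, 238, 221, 200, 210, 233, 237, 236, 236, 236, 236, 236, 236, 236, 236, 236, 236, 236, 236, 236, 236, 236, 235, 236, 236, 236, 236, 235, 235, 236, 236, 236, 235, 236, 236, 236, 236, 236]
base col 292 [(41, 75), (42, 76), (43, 75), (44, 75), (45, 77), (46, 76), (47, 80), (48, 76), (49, 76), (50, 93), (51, 137), (52, 163), (53, 160), (54, 160), (55, 160), (56, 160), (57, 160), (58, 160), (59, 160), (209, 164), (210, 164), (211, 164), (212, 164), (213, 164), (214, 163), (215, 165), (216, 157), (217, 144), (218, 100), (219, 75), (220, 76), (221, 75), (222, 78), (223, 77), (224, 77)]
ring s 125.55676137115013 121.16255922598056 mid 123.39695017533745
```

View pics/w2z.png

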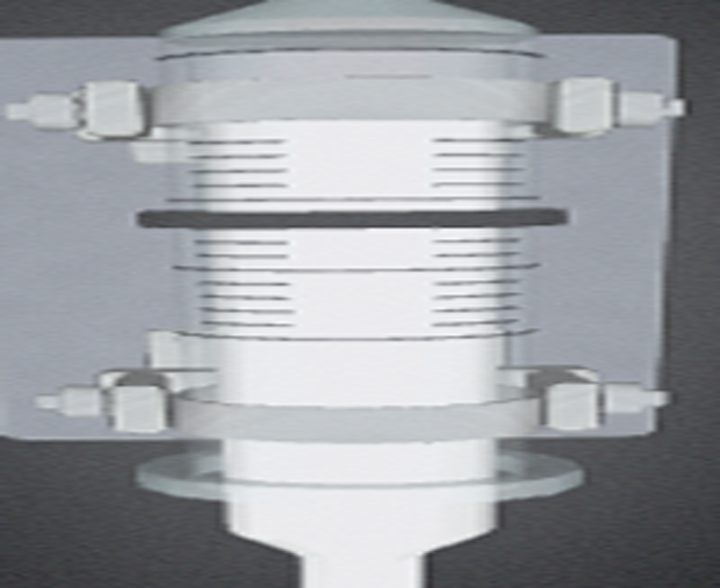

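```bash
python3 - <<'E'
from h import *
c=manip.calibration('wrist')
y=np.radians(70.6);a=np.array([np.cos(y),np.sin(y)]);n=np.array([470.51,-303.52])
S=lambda uv,z:round((atz(c,uv,z)[:2]-n)@a,1)
print('camera s',(-(np.array(c['R']).T@c['t'])[:2]-n)@a)
for r in [48.3,55,117.6,146.6,174.5]: print(r,S((339,r),123.5))
print('ring',S((339,126.2),127))
print('saddles',S((339,84.6),124.5),S((339,67),124.5),S((339,56),124.5),S((339,204),124.5),S((339,219),124.5))
print('rim top z129.5: ',S((339,236.5),129.5),S((339,230),129.5),'side z105',S((309,230),105),S((309,236),105))
for h in (8,15,20): print('base',h,S((293,50.8),h),S((293,217.5),h))
print('shoulder', S((331,254.5),105),S((331,265),105))
E
```

```text
camera s 130.06794926594583
48.3 172.8
55 168.7
117.6 129.0
146.6 109.6
174.5 90.2
ring 123.4
saddles 150.2 161.2 168.0 69.2 58.1
rim top z129.5:  46.6 51.5 side z105 43.8 38.9
base 8 191.6 26.2
base 15 190.4 28.3
base 20 189.6 29.7
shoulder 23.1 14.1
```

```bash
python3 -c "
from h import *
print(manip.observe()['time_s'],manip.observe()['tcp_pos'])
rel([467.5,-312.0,140],70.6)"
```

```text
3.9833 [ 478.14795659 -238.6562963   200.38439292]
offset [-72.4  15.6  60.4] turn [ 0.0007  0.0001 -0.0187]
```

Call:
play_rows(
  moves=[
    {"offset": [-24, 5, 10], "turn": [0, 0, -0.019]},
    {"offset": [-48, 10, 25], "turn": [0, 0, -0.019]},
    {"offset": [-72.4, 15.6, 45], "turn": [0, 0, -0.019]},
    {"offset": [-72.4, 15.6, 60], "turn": [0, 0, -0.019]},
    {"offset": [-72.4, 15.6, 60], "turn": [0, 0, -0.019]},
    {"offset": [-72.4, 15.6, 60], "turn": [0, 0, -0.019]},
    {"offset": [-72.4, 15.6, 60], "turn": [0, 0, -0.019]},
  ],
)

```text
time_s: 4.57
tcp_pos: [467.9, -312.2, 141.1]
tool_rot: [[0.332, 0.943, 0.001], [0.943, -0.332, -0.001], [-0.0, 0.001, -1.0]]
contact_force: [0.3, -1.2, 1.7]
width: 94.1
```

```bash
python3 - <<'E'
from h import *
s=manip.observe();c=manip.calibration('wrist');g=snap('wrist','w3.png').astype(float).mean(2)
T=s['tool_rot'];print(s['time_s'],s['tcp_pos'].round(2),T[:,2].round(4),np.degrees(np.arctan2(T[1,0],T[0,0])))
s=manip.observe();T=s['tool_rot'];print(s['time_s'],s['tcp_pos'].round(2),T[:,2].round(4),np.degrees(np.arctan2(T[1,0],T[0,0])))
E
```

```text
4.5667 [ 467.94 -312.2   141.11] [ 1.3e-03 -7.0e-04 -1.0e+00] 70.61389670816551
4.6167 [ 468.24 -312.28  141.65] [ 0.0022 -0.0015 -1.    ] 70.63005243247284
```

View pics/w3.png

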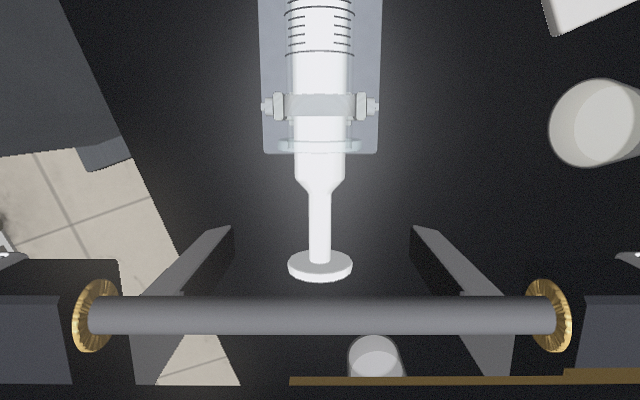

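```bash
python3 - <<'E'
from h import *
s=manip.observe();c=manip.calibration('wrist');g=cv2.imread('pics/w3.png').astype(float).mean(2);T=s['tool_rot']
P=[]
for row in [160,165,170,200,210,220,230,240]:
    l,r=edges(g,row,170,280,360);p=atz(c,((l+r)/2,row),104);P.append(p);print(row,round(l,1),round(r,1),(T.T@(p-s['tcp_pos'])).round(2))
P=np.array(P);d=P[0]-P[-1];print('yaw',np.degrees(np.arctan2(d[1],d[0])))
for r,z in [(193,105),(254,111)]:
    print(r,(T.T@(atz(c,(320,r),z)-s['tcp_pos'])).round(1))
print(g[180:200,306].round(),g[244:285,320].round())
E
```

```text
160 294.2 344.3 [41.59 -0.62 37.62]
165 294.2 344.3 [38.67 -0.61 37.62]
170 294.2 344.3 [35.73 -0.62 37.63]
200 308.4 330.7 [17.68 -0.52 37.64]
210 308.4 330.4 [11.51 -0.59 37.64]
220 308.5 330.4 [ 5.25 -0.57 37.65]
230 308.6 330.4 [-1.1  -0.59 37.65]
240 308.6 330.3 [-7.53 -0.61 37.65]
yaw 70.63272523701896
193 [22.2 -0.2 36.6]
254 [-13.9  -0.3  30.7]
[235. 233. 230. 230. 229. 225. 225. 222. 224. 218. 176. 118. 100.  99.
 100. 100. 101. 100.  97.  99.] [235. 236. 234. 236. 236. 235. 235. 235. 236. 236. 236. 235. 235. 235.
 235. 235. 235. 236. 237. 214. 176. 165. 165. 168. 170. 167. 168. 169.
 166. 183. 216. 234. 236. 235. 235. 235. 235. 241. 191. 100.  65.]
```

Call:
play_rows(
  moves=[
    {"offset": [-1, -0.6, 15]},
    {"offset": [-1, -0.6, 30]},
    {"offset": [-1, -0.6, 40]},
    {"offset": [-1, -0.6, 45]},
    {"offset": [-1, -0.6, 45]},
    {"offset": [-1, -0.6, 45]},
  ],
)

```text
invalid input
```

```bash
python3 - <<'E'
from h import *
for k in range(3):
    s=manip.observe();c=manip.calibration('wrist');g=snap('wrist','w4_%d.png'%k).astype(float).mean(2);T=s['tool_rot']
    print(s['time_s'],s['tcp_pos'].round(2),T[:,2].round(4),np.degrees(np.arctan2(T[1,0],T[0,0])),s['contact_force'].round(2),s['ft_torque'].round(3))
for row in [150,165,200,210,220,230,240,250]:
    try:
        l,r=edges(g,row,170,270,370);p=atz(c,((l+r)/2,row),104);print(row,round(l,1),round(r,1),(T.T@(p-s['tcp_pos'])).round(2))
    except Exception as e: print(row,e)
E
```

```text
4.6167 [ 468.24 -312.28  141.65] [ 0.0022 -0.0015 -1.    ] 70.63005243247284 [ 0.4   0.35 -0.88] [-0.042  0.053  0.001]
4.6667 [ 468.34 -312.3   141.82] [ 0.0025 -0.0017 -1.    ] 70.63507856525483 [ 0.09 -0.71  0.51] [-0.045  0.089  0.005]
4.7167 [ 468.3  -312.3   141.75] [ 0.0024 -0.0018 -1.    ] 70.63656942516819 [ 0.54  0.07 -0.21] [-0.06   0.059  0.01 ]
150 278.9 356.5 [47.37 -1.5  37.71]
165 293.5 343.5 [38.65 -1.06 37.72]
200 307.6 330.1 [17.65 -0.92 37.74]
210 307.7 329.7 [11.47 -1.04 37.74]
220 307.7 329.6 [ 5.21 -1.08 37.75]
230 307.7 329.5 [-1.14 -1.11 37.75]
240 307.9 329.5 [-7.58 -1.07 37.76]
250 307.5 329.7 [-14.1   -1.14  37.76]
```

View pics/w4_2.png

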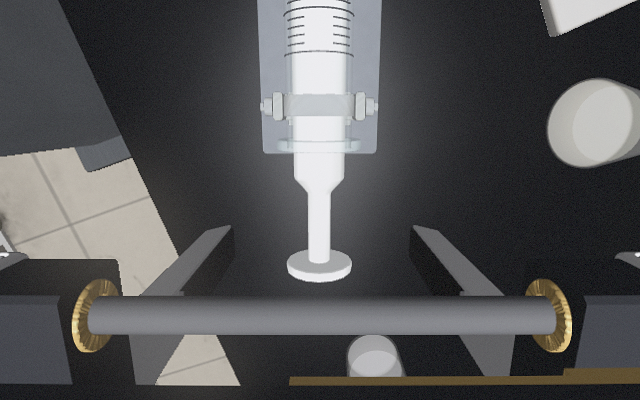

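Call:
play_rows(
  moves=[
    {"offset": [-1, -1, 15], "turn": [0, 0, 0]},
    {"offset": [-1, -1, 30], "turn": [0, 0, 0]},
    {"offset": [-1, -1, 40], "turn": [0, 0, 0]},
    {"offset": [-1, -1, 45], "turn": [0, 0, 0]},
    {"offset": [-1, -1, 45], "turn": [0, 0, 0]},
    {"offset": [-1, -1, 45], "turn": [0, 0, 0]},
    {"offset": [-1, -1, 45], "turn": [0, 0, 0]},
  ],
)

```text
time_s: 5.35
tcp_pos: [466.7, -313.4, 96.0]
tool_rot: [[0.332, 0.943, 0.001], [0.943, -0.332, -0.001], [-0.001, 0.002, -1.0]]
contact_force: [0.7, 0.3, -0.2]
width: 94.2
```

```bash
python3 - <<'E'
from h import *
for k in range(3):
    s=manip.observe();c=manip.calibration('wrist');g=snap('wrist','w5_%d.png'%k).astype(float).mean(2);T=s['tool_rot']
    print(s['time_s'],s['tcp_pos'].round(2),T[:,2].round(4),np.degrees(np.arctan2(T[1,0],T[0,0])),s['contact_force'].round(2),s['ft_torque'].round(3))
for row in [140,165,200,210,220,230,240,250]:
    try:
        l,r=edges(g,row,170,270,370);p=atz(c,((l+r)/2,row),104);print(row,round(l,1),round(r,1),(T.T@(p-s['tcp_pos'])).round(2))
    except Exception as e: print(row,e)
E
```

```text
5.35 [ 466.69 -313.37   96.01] [ 0.0014 -0.001  -1.    ] 70.58344656001788 [ 0.67  0.26 -0.17] [-0.088  0.071 -0.026]
5.4 [ 466.72 -313.39   96.07] [ 0.0015 -0.0011 -1.    ] 70.58579188782632 [ 0.19 -1.02  0.56] [-0.083  0.115 -0.034]
5.45 [ 466.67 -313.43   96.08] [ 0.0015 -0.0012 -1.    ] 70.57829559946875 [-0.11 -0.37  0.52] [-0.055  0.112 -0.018]
140 287.4 353.4 [56.05  0.21 -7.96]
165 288.6 352.3 [44.83  0.2  -7.95]
200 297.8 343.2 [28.51  0.22 -7.94]
210 306.2 335.2 [23.71  0.3  -7.94]
220 306.8 334.7 [18.84  0.31 -7.94]
230 306.8 334.6 [13.9   0.29 -7.93]
240 306.8 334.3 [ 8.9   0.22 -7.93]
250 306.9 334.3 [ 3.83  0.21 -7.93]
```

View pics/w5_2.png

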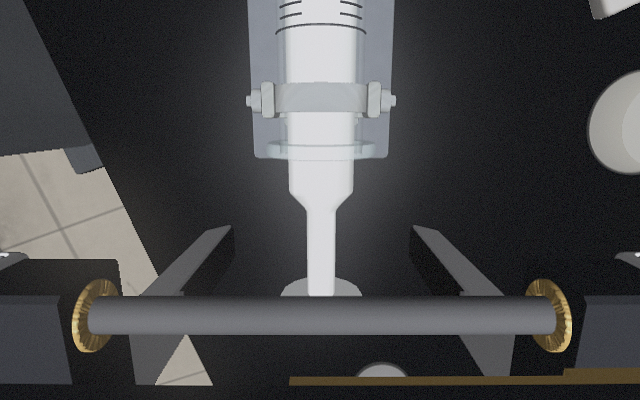

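Call:
play_rows(
  moves=[
    {"offset": [0, 0.2, 0], "turn": [0, 0, 0]},
    {"offset": [0, 0.2, 0], "turn": [0, 0, 0]},
    {"offset": [0, 0.2, 0], "turn": [0, 0, 0]},
    {"offset": [0, 0.2, 0], "turn": [0, 0, 0]},
    {"offset": [0, 0.2, 0], "turn": [0, 0, 0]},
    {"offset": [0, 0.2, 0], "turn": [0, 0, 0]},
    {"offset": [0, 0.2, 0], "turn": [0, 0, 0]},
    {"offset": [0, 0.2, 0], "turn": [0, 0, 0]},
  ],
  jaw=-1,
  grip_force=12,
)

```text
time_s: 6.17
tcp_pos: [466.3, -313.0, 94.9]
tool_rot: [[0.333, 0.943, -0.0], [0.943, -0.333, 0.0], [0.0, -0.0, -1.0]]
contact_force: [-0.4, -0.2, -0.1]
width: 43.9
```

```bash
cat > st.py <<'E'
from h import *
import sys
s=manip.observe();T=s['tool_rot']
y=np.radians(70.6);a=np.array([np.cos(y),np.sin(y)]);n=np.array([470.51,-303.52])
def rep():
    s=manip.observe();T=s['tool_rot'];p=s['tcp_pos']
    print(round(s['time_s'],3),p.round(2),'s %.2f lat %.2f'%((p[:2]-n)@a,(p[:2]-n)@[a[1],-a[0]]),'z',T[:,2].round(4),'yaw %.2f'%np.degrees(np.arctan2(T[1,0],T[0,0])),'F tool',(T.T@s['contact_force']).round(2),'M tool',(T.T@s['ft_torque']).round(3),'w %.1f'%s['width'],'v',np.abs(s['joint_vel']).max().round(4))
if __name__=='__main__':
    rep()
    for k in range(int(sys.argv[1]) if len(sys.argv)>1 else 0):
        manip.snapshot('wrist');rep()
E
python3 st.py 3
```

```text
6.167 [ 466.3  -313.04   94.94] s -10.38 lat -0.81 z [-0.e+00  1.e-04 -1.e+00] yaw 70.58 F tool [-0.28 -0.33  0.12] M tool [ 0.077 -0.076 -0.025] w 43.9 v 0.0018
6.217 [ 466.31 -313.07   94.97] s -10.40 lat -0.79 z [ 0.e+00  1.e-04 -1.e+00] yaw 70.58 F tool [ 0.14 -0.54 -0.13] M tool [ 0.064 -0.122  0.02 ] w 40.0 v 0.0016
6.267 [ 466.31 -313.05   94.94] s -10.39 lat -0.80 z [-0.e+00  1.e-04 -1.e+00] yaw 70.58 F tool [-0.12  0.31  0.25] M tool [ 0.076 -0.052  0.034] w 36.0 v 0.0019
6.317 [ 466.3  -313.07   94.95] s -10.41 lat -0.80 z [-0.e+00  1.e-04 -1.e+00] yaw 70.58 F tool [-0.25 -0.54  0.07] M tool [ 0.096 -0.076 -0.052] w 31.8 v 0.0012
```

```bash
python3 - <<'E'
from h import *
s=manip.observe();c=manip.calibration('wrist');g=snap('wrist','w6.png').astype(float).mean(2);T=s['tool_rot']
for row in [140,165,200,215,225,235,245]:
    l,r=edges(g,row,170,270,370);p=atz(c,((l+r)/2,row),104);print(row,round(l,1),round(r,1),(T.T@(p-s['tcp_pos'])).round(2))
E
```

```text
140 288.2 354.5 [56.11  0.66 -9.04]
165 289.2 354.0 [44.97  0.75 -9.05]
200 297.8 345.2 [28.76  0.69 -9.05]
215 307.7 335.7 [21.58  0.79 -9.05]
225 307.7 335.7 [16.71  0.77 -9.05]
235 307.8 335.4 [11.78  0.73 -9.05]
245 307.8 335.3 [ 6.78  0.7  -9.05]
```

View pics/w6.png

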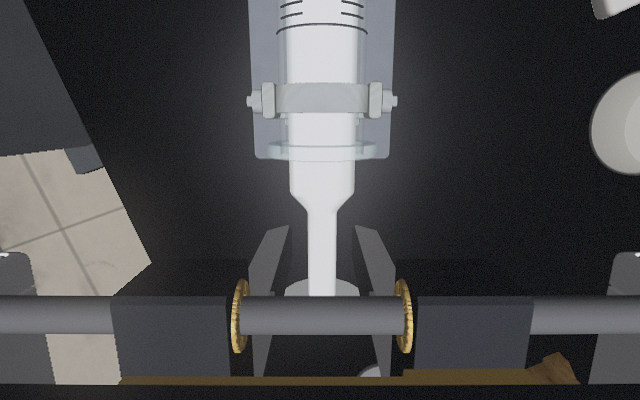

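Call:
play_rows(
  moves=[
    {"offset": [0, 0, 0], "turn": [0, 0, 0]},
    {"offset": [0, 0, 0], "turn": [0, 0, 0]},
    {"offset": [0, 0, 0], "turn": [0, 0, 0]},
    {"offset": [0, 0, 0], "turn": [0, 0, 0]},
    {"offset": [0, 0, 0], "turn": [0, 0, 0]},
  ],
)

```text
time_s: 6.78
tcp_pos: [466.3, -313.1, 95.0]
tool_rot: [[0.333, 0.943, 0.0], [0.943, -0.333, 0.0], [0.0, 0.0, -1.0]]
contact_force: [0.3, -0.1, -0.4]
width: 13.4
```

```bash
python3 st.py 4
```

```text
6.783 [ 466.35 -313.06   94.97] s -10.38 lat -0.75 z [ 1.e-04  1.e-04 -1.e+00] yaw 70.58 F tool [0.01 0.3  0.37] M tool [ 0.078 -0.09   0.001] w 13.4 v 0.0011
6.833 [ 466.32 -313.1    94.96] s -10.43 lat -0.77 z [ 0.e+00  1.e-04 -1.e+00] yaw 70.58 F tool [ 0.42  0.66 -0.65] M tool [ 0.075 -0.124  0.004] w 13.6 v 0.0012
6.883 [ 466.34 -313.1    94.99] s -10.42 lat -0.75 z [ 1.e-04  0.e+00 -1.e+00] yaw 70.57 F tool [0.53 0.22 0.43] M tool [ 0.044 -0.089 -0.059] w 13.3 v 0.0019
6.933 [ 466.34 -313.08   94.99] s -10.40 lat -0.75 z [ 1.e-04  1.e-04 -1.e+00] yaw 70.58 F tool [-0.52  0.71  0.19] M tool [ 0.01  -0.126  0.012] w 13.5 v 0.001
6.983 [ 466.34 -313.1    94.99] s -10.42 lat -0.75 z [ 1.e-04  0.e+00 -1.e+00] yaw 70.58 F tool [ 0.34 -0.45  0.64] M tool [-0.008 -0.111 -0.004] w 13.5 v 0.0022
```

Call:
play_rows(
  moves=[
    {"offset": [1.5, 0, 0], "turn": [0, 0, 0]},
    {"offset": [3, 0, 0], "turn": [0, 0, 0]},
    {"offset": [4.5, 0, 0], "turn": [0, 0, 0]},
    {"offset": [6, 0, 0], "turn": [0, 0, 0]},
    {"offset": [7.5, 0, 0], "turn": [0, 0, 0]},
    {"offset": [9, 0, 0], "turn": [0, 0, 0]},
    {"offset": [10, 0, 0], "turn": [0, 0, 0]},
  ],
)

```text
time_s: 7.57
tcp_pos: [469.8, -303.4, 95.0]
tool_rot: [[0.332, 0.943, 0.0], [0.943, -0.332, 0.0], [0.0, 0.0, -1.0]]
contact_force: [0.5, -1.1, 0.2]
width: 13.6
```

```bash
python3 st.py 2
```

```text
7.567 [ 469.75 -303.45   95.  ] s -0.18 lat -0.74 z [ 1.e-04  0.e+00 -1.e+00] yaw 70.59 F tool [-0.83  0.84 -0.2 ] M tool [-0.016 -0.232  0.037] w 13.6 v 0.0189
7.617 [ 469.79 -303.32   95.  ] s -0.05 lat -0.75 z [ 2.e-04  2.e-04 -1.e+00] yaw 70.59 F tool [-0.59  0.71  1.2 ] M tool [-0.039 -0.148 -0.032] w 13.0 v 0.0044
7.667 [ 469.8  -303.31   95.01] s -0.04 lat -0.74 z [ 2.e-04  4.e-04 -1.e+00] yaw 70.59 F tool [-0.2  -0.24  0.1 ] M tool [ 0.023 -0.173  0.003] w 13.6 v 0.0027
```

Call:
play_rows(
  moves=[
    {"offset": [1.5, 0, 0], "turn": [0, 0, 0]},
    {"offset": [3, 0, 0], "turn": [0, 0, 0]},
    {"offset": [4.5, 0, 0], "turn": [0, 0, 0]},
    {"offset": [6, 0, 0], "turn": [0, 0, 0]},
  ],
)

```text
time_s: 8.0
tcp_pos: [471.7, -297.9, 95.0]
tool_rot: [[0.333, 0.943, 0.0], [0.943, -0.333, -0.0], [0.0, 0.0, -1.0]]
contact_force: [-0.1, -0.4, -0.9]
width: 13.7
```

Call:
play_rows(
  moves=[
    {"offset": [0.7, 0, 0], "turn": [0, 0, 0]},
    {"offset": [1.5, 0, 0], "turn": [0, 0, 0]},
  ],
)

```text
time_s: 8.17
tcp_pos: [471.9, -297.4, 95.0]
tool_rot: [[0.333, 0.943, -0.001], [0.943, -0.333, -0.002], [-0.002, 0.0, -1.0]]
contact_force: [-0.6, -4.8, -0.9]
width: 13.6
```

```bash
python3 st.py 2
```

```text
8.167 [ 471.86 -297.39   95.02] s 6.23 lat -0.76 z [-6.e-04 -2.e-03 -1.e+00] yaw 70.57 F tool [-4.78  1.01  0.93] M tool [ 0.027 -0.975  0.006] w 13.6 v 0.0167
8.217 [ 471.88 -297.4    95.04] s 6.23 lat -0.74 z [-5.e-04 -2.e-03 -1.e+00] yaw 70.57 F tool [-3.59  0.42  0.23] M tool [ 0.002 -0.814 -0.088] w 13.3 v 0.0052
8.267 [ 471.87 -297.38   95.02] s 6.24 lat -0.76 z [-5.0e-04 -1.7e-03 -1.0e+00] yaw 70.56 F tool [-3.68  0.04  1.33] M tool [-0.017 -0.861 -0.055] w 13.5 v 0.0041
```

Call:
play_rows(
  moves=[
    {"offset": [0.5, 0, 0], "turn": [0, 0, 0]},
    {"offset": [1, 0, 0], "turn": [0, 0, 0]},
    {"offset": [1, 0, 0], "turn": [0, 0, 0]},
  ],
)

```text
time_s: 8.52
tcp_pos: [471.9, -297.3, 95.1]
tool_rot: [[0.333, 0.943, -0.001], [0.943, -0.333, -0.003], [-0.003, 0.0, -1.0]]
contact_force: [-1.9, -7.0, -1.1]
width: 13.2
```

```bash
python3 st.py 1; python3 - <<'E'
from h import *
snap('scene','s7.png');snap('wrist','w7.png')
im=cv2.imread('pics/s7.png');cv2.imwrite('pics/s7z.png',cv2.resize(im[160:270,220:400],None,fx=4,fy=4,interpolation=cv2.INTER_CUBIC))
E
```

```text
8.517 [ 471.86 -297.34   95.08] s 6.28 lat -0.78 z [-0.001  -0.0032 -1.    ] yaw 70.53 F tool [-7.21  0.53  1.14] M tool [ 0.07  -1.235  0.008] w 13.2 v 0.0032
8.567 [ 471.85 -297.34   95.07] s 6.27 lat -0.78 z [-0.001  -0.0032 -1.    ] yaw 70.53 F tool [-7.67  0.16  1.64] M tool [-0.02  -1.214  0.014] w 13.5 v 0.0021
```

View pics/w7.png

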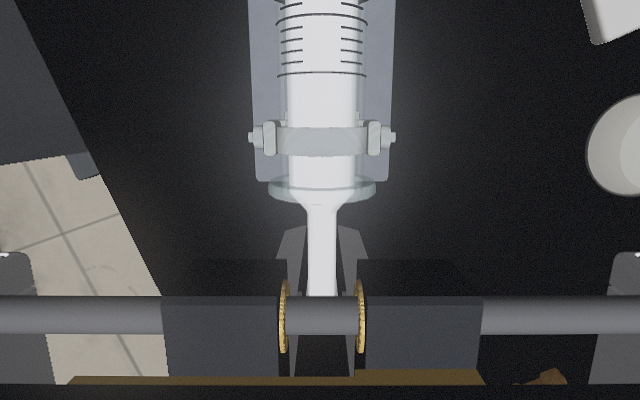

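View pics/s7z.png

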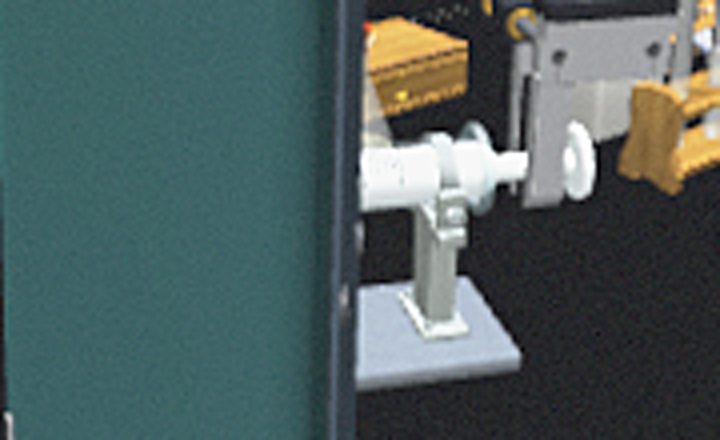

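```bash
python3 - <<'E'
from h import *
y=np.radians(70.6);a=np.array([np.cos(y),np.sin(y)]);n=np.array([470.51,-303.52])
c=manip.calibration('wrist');g=cv2.imread('pics/w7.png').astype(float).mean(2);s=manip.observe()
S=lambda c,uv,z:round((atz(c,uv,z)[:2]-n)@a,1)
print('tcp s',(s['tcp_pos'][:2]-n)@a)
for row in range(176,206,2):
    print(row,g[row,262:276].round().astype(int).tolist(),g[row,370:384].round().astype(int).tolist())
print('col 306',g[195:216,306].round().astype(int).tolist(),'col337',g[195:216,337].round().astype(int).tolist())
print('col322',g[120:215,322].round().astype(int).tolist())
for r in (190,195,200): print('rim',r,S(c,(269,r),105))
for r in (206,209,211): print('sh',r,S(c,(307,r),104))
# w3 : same mounting; tcp pose at that time 468.0,-312.2,141.2
T=s['tool_rot'];tp=np.array([467.94,-312.2,141.11])
R3=np.array(c['R']);C=-R3.T@c['t']-s['tcp_pos']+tp;c3=dict(c);c3['t']=-R3@C
for r,z in ((193.5,104),(190,104),(273,124.5),(281.8,124.5),(263.5,111)): print('w3',r,S(c3,(320,r),z))
E
```

```text
tcp s 6.253965008162355
176 [142, 145, 144, 146, 143, 145, 144, 143, 142, 141, 143, 145, 145, 148] [144, 145, 144, 144, 145, 144, 140, 140, 144, 142, 143, 143, 142, 144]
178 [143, 142, 144, 142, 144, 143, 144, 145, 144, 139, 136, 131, 129, 129] [131, 135, 139, 143, 142, 144, 142, 144, 141, 141, 141, 142, 141, 141]
180 [149, 149, 149, 147, 147, 149, 148, 144, 122, 130, 128, 127, 130, 128] [131, 127, 130, 128, 139, 148, 144, 146, 144, 142, 147, 147, 147, 147]
182 [73, 74, 73, 74, 70, 75, 72, 98, 100, 103, 99, 100, 97, 101] [101, 100, 99, 97, 97, 70, 73, 73, 74, 66, 68, 71, 68, 64]
184 [69, 67, 76, 74, 73, 69, 82, 117, 117, 117, 108, 104, 101, 103] [100, 117, 126, 123, 124, 94, 67, 71, 73, 70, 73, 64, 71, 72]
186 [65, 71, 72, 71, 74, 72, 116, 120, 125, 128, 130, 135, 135, 127] [140, 136, 133, 126, 123, 121, 67, 68, 72, 69, 70, 74, 70, 69]
188 [64, 72, 70, 74, 67, 73, 118, 123, 124, 130, 136, 138, 142, 147] [143, 139, 134, 128, 120, 118, 66, 72, 71, 75, 64, 71, 69, 67]
190 [65, 66, 73, 66, 69, 70, 102, 125, 127, 130, 136, 143, 145, 149] [142, 136, 129, 123, 119, 116, 66, 72, 71, 71, 70, 
[... 1013 characters left out ...]
16, 215, 213, 213, 210, 205, 201, 198, 197, 188, 144, 86, 73, 74, 74, 74]
col322 [218, 217, 218, 218, 217, 218, 219, 204, 187, 179, 181, 182, 184, 184, 183, 182, 181, 182, 183, 184, 183, 182, 181, 184, 182, 184, 181, 182, 180, 182, 180, 178, 178, 180, 178, 176, 179, 210, 219, 217, 218, 218, 218, 217, 218, 217, 219, 218, 217, 219, 218, 217, 217, 218, 216, 219, 217, 218, 218, 218, 219, 217, 218, 219, 218, 218, 218, 220, 190, 181, 187, 213, 218, 218, 217, 219, 217, 217, 218, 218, 218, 217, 218, 217, 218, 218, 217, 217, 216, 218, 218, 217, 217, 218, 216]
rim 190 40.0
rim 195 37.7
rim 200 35.3
sh 206 32.2
sh 209 30.8
sh 211 29.8
w3 193.5 12.6
w3 190 14.8
w3 273 -28.7
w3 281.8 -34.1
w3 263.5 -28.9
```

Call:
play_rows(
  moves=[
    {"offset": [-1, 0, 0], "turn": [0, 0, 0]},
    {"offset": [-2.5, 0, 0], "turn": [0, 0, 0]},
    {"offset": [-5, 0, 0], "turn": [0, 0, 0]},
    {"offset": [-7.5, 0, 0], "turn": [0, 0, 0]},
    {"offset": [-10, 0, 0], "turn": [0, 0, 0]},
    {"offset": [-12.5, 0, 0], "turn": [0, 0, 0]},
    {"offset": [-15, 0, 0], "turn": [0, 0, 0]},
    {"offset": [-17.5, 0, 0], "turn": [0, 0, 0]},
    {"offset": [-20, 0, 0], "turn": [0, 0, 0]},
  ],
)

```text
time_s: 9.42
tcp_pos: [465.8, -314.6, 94.9]
tool_rot: [[0.333, 0.943, 0.0], [0.943, -0.333, 0.0], [0.0, -0.0, -1.0]]
contact_force: [1.1, 1.2, -0.2]
width: 13.3
```

```bash
python3 st.py 2
```

```text
9.417 [ 465.75 -314.64   94.95] s -12.07 lat -0.79 z [ 0.e+00  3.e-04 -1.e+00] yaw 70.58 F tool [1.53 0.62 0.25] M tool [-0.008  0.067  0.039] w 13.3 v 0.052
9.467 [ 465.55 -315.14   94.93] s -12.61 lat -0.82 z [-2.e-04 -3.e-04 -1.e+00] yaw 70.56 F tool [-0.35  0.25 -0.43] M tool [ 0.018 -0.039  0.008] w 13.5 v 0.0089
9.517 [ 465.57 -315.12   94.95] s -12.59 lat -0.81 z [-2.e-04 -5.e-04 -1.e+00] yaw 70.55 F tool [ 0.36 -0.4   0.47] M tool [ 0.011 -0.213 -0.018] w 13.7 v 0.0061
```

Call:
play_rows(
  moves=[
    {"offset": [-2.5, 0, 0], "turn": [0, 0, 0]},
    {"offset": [-5, 0, 0], "turn": [0, 0, 0]},
    {"offset": [-8, 0, 0], "turn": [0, 0, 0]},
    {"offset": [-11, 0, 0], "turn": [0, 0, 0]},
    {"offset": [-14, 0, 0], "turn": [0, 0, 0]},
    {"offset": [-17, 0, 0], "turn": [0, 0, 0]},
    {"offset": [-20, 0, 0], "turn": [0, 0, 0]},
    {"offset": [-23, 0, 0], "turn": [0, 0, 0]},
    {"offset": [-25.5, 0, 0], "turn": [0, 0, 0]},
    {"offset": [-27.5, 0, 0], "turn": [0, 0, 0]},
  ],
)

```text
time_s: 10.35
tcp_pos: [456.5, -340.7, 94.9]
tool_rot: [[0.333, 0.943, -0.0], [0.943, -0.333, 0.0], [0.0, -0.0, -1.0]]
contact_force: [0.0, 0.7, -0.4]
width: 13.6
```

```bash
python3 st.py 2; python3 - <<'E'
from h import *
for n in ('side','scene','wrist'): snap(n,n+'8.png')
im=cv2.imread('pics/side8.png');cv2.imwrite('pics/side8z.png',cv2.resize(im[160:270,270:400],None,fx=5,fy=5,interpolation=cv2.INTER_CUBIC))
im=cv2.imread('pics/side0.png');cv2.imwrite('pics/side0z.png',cv2.resize(im[160:270,270:400],None,fx=5,fy=5,interpolation=cv2.INTER_CUBIC))
E
```

```text
10.35 [ 456.48 -340.75   94.89] s -39.77 lat -0.87 z [-2.e-04  1.e-04 -1.e+00] yaw 70.57 F tool [ 0.64 -0.22  0.38] M tool [0.031 0.055 0.007] w 13.6 v 0.0376
10.4 [ 456.35 -341.08   94.91] s -40.13 lat -0.88 z [-3.e-04 -3.e-04 -1.e+00] yaw 70.55 F tool [-0.41  0.37 -0.46] M tool [ 0.078 -0.188 -0.003] w 13.7 v 0.0077
10.45 [ 456.36 -341.08   94.94] s -40.12 lat -0.87 z [-4.e-04 -7.e-04 -1.e+00] yaw 70.55 F tool [-0.12  0.47  0.97] M tool [ 0.067 -0.148  0.006] w 12.9 v 0.006
```

View pics/side8z.png

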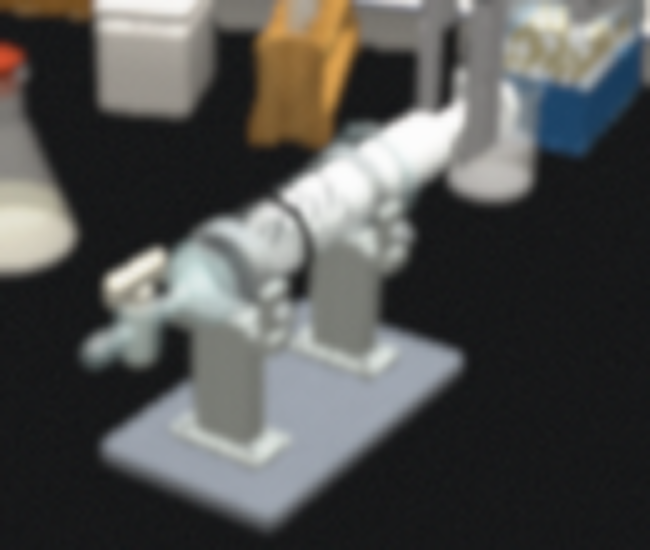

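View pics/side0z.png

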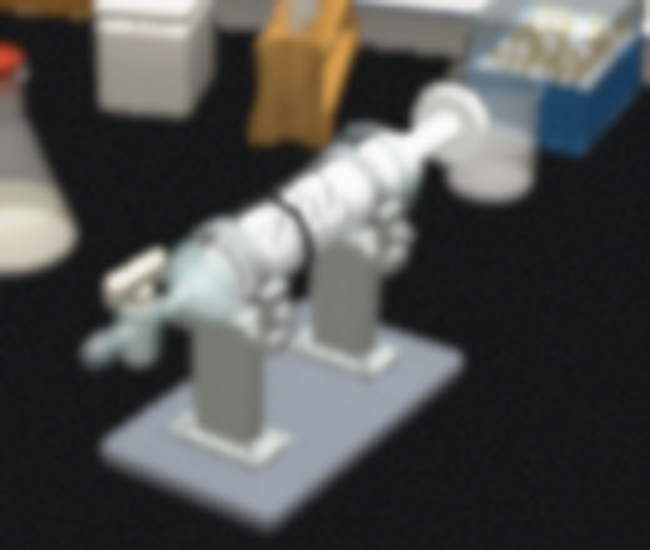

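View pics/scene8.png

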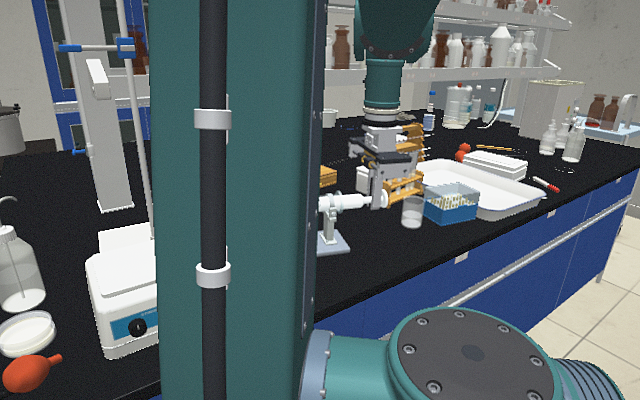

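```bash
python3 - <<'E'
from h import *
A=cv2.imread('pics/side0.png').astype(float);B=cv2.imread('pics/side8.png').astype(float)
c=manip.calibration('side')
y=np.radians(70.6);a=np.array([np.cos(y),np.sin(y),0]);n=np.array([470.51,-303.52,105]);n[:2]+=0
C=-np.array(c['R']).T@c['t'];v=C-(n+a*123);print('cam',C,'view along axis',v@a/np.linalg.norm(v))
for s_ in (39,123.4,171): print(s_,proj(c,n+a*s_))
d=(B-A).mean(2)
cv2.imwrite('pics/d8.png',cv2.resize(np.clip(128+d[190:240,300:350]*2,0,255).astype(np.uint8),None,fx=10,fy=10,interpolation=cv2.INTER_NEAREST))
im=np.hstack([cv2.resize(q[190:240,300:340].astype(np.uint8),None,fx=10,fy=10,interpolation=cv2.INTER_NEAREST) for q in (A,B)])
for i,(s_) in enumerate((123.4,)):
    pass
cv2.imwrite('pics/ab8.png',im)
E
```

```text
cam [305.0659374  537.58504726 498.8677265 ] view along axis 0.7235214035321932
39 [344.24247046 194.102974  ]
123.4 [323.67023018 207.41862537]
171 [310.70394659 215.80966923]
```

View pics/ab8.png

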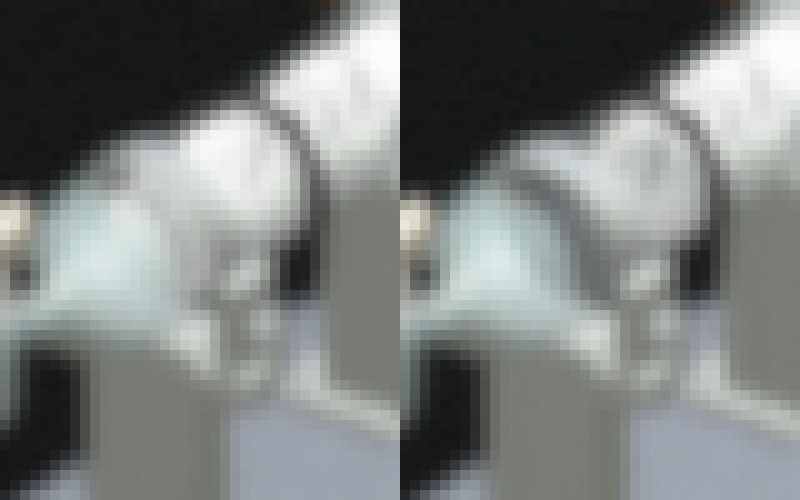

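View pics/d8.png

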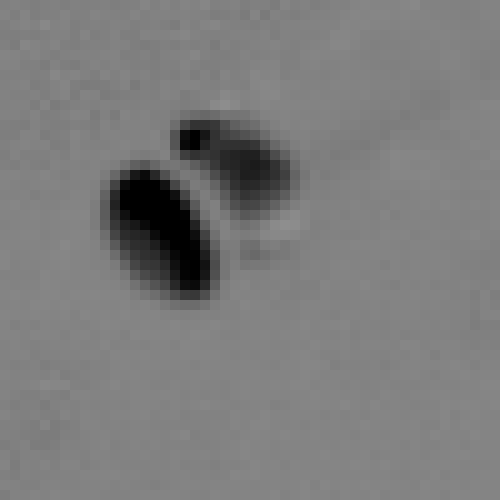

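View pics/wrist8.png

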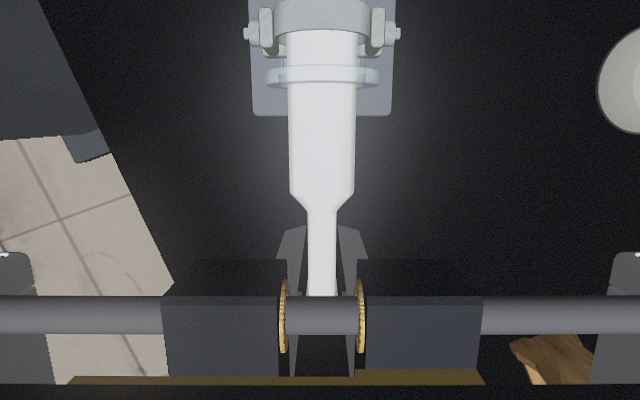

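```bash
python3 - <<'E'
from h import *
B=cv2.imread('pics/side8.png');c=manip.calibration('side')
y=np.radians(70.6);a=np.array([np.cos(y),np.sin(y),0]);e=np.array([a[1],-a[0],0]);n=np.array([470.51,-303.52,105.])
def circ(s,r,dz=0): return np.array([proj(c,n+a*s+e*r*np.cos(t)+np.array([0,0,r*np.sin(t)+dz])) for t in np.linspace(0,2*np.pi,90)])
r0,r1,c0,c1,k=190,222,302,342,14
outs=[]
for draw in (0,1):
    z=cv2.resize(B[r0:r1,c0:c1],None,fx=k,fy=k,interpolation=cv2.INTER_CUBIC)
    if draw:
        for s,r,col,dz in ((125.9,22,(0,0,255),0),(120.9,22,(0,0,255),0),(123.4,15,(0,200,0),-1),(171,15,(255,0,0),0)):
            p=((circ(s,r,dz)-[c0,r0]+0.5)*k).astype(np.int32);cv2.polylines(z,[p],True,col,1)
    outs.append(z)
cv2.imwrite('pics/ov.png',np.vstack(outs)[:, :])
print(np.vstack(outs).shape)
E
```

```text
(896, 560, 3)
```

View pics/ov.png

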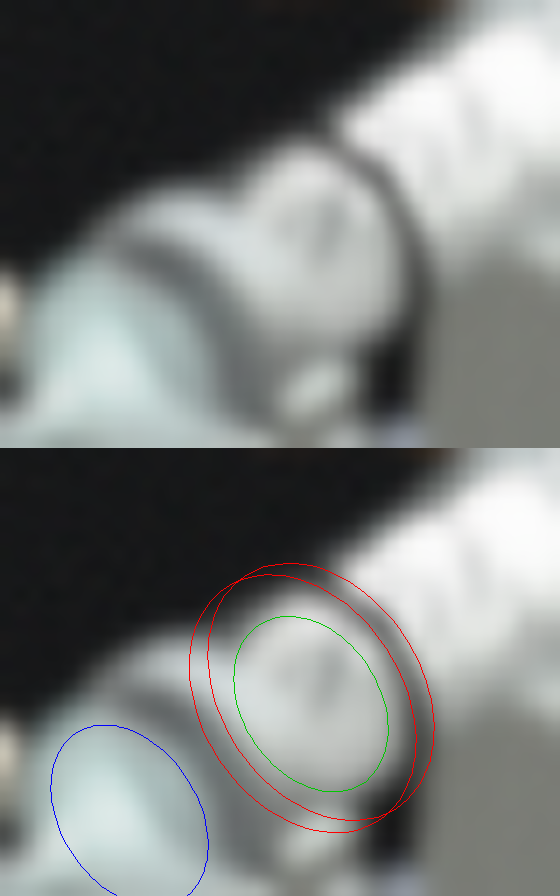

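```bash
python3 - <<'E'
from h import *
from scipy.ndimage import map_coordinates as mc
A=cv2.imread('pics/side0.png').astype(float).mean(2);B=cv2.imread('pics/side8.png').astype(float).mean(2);c=manip.calibration('side');D=B-A
y=np.radians(70.6);a=np.array([np.cos(y),np.sin(y),0]);e=np.array([a[1],-a[0],0]);n=np.array([470.51,-303.52,105.])
circ=lambda s,r,dz=0: np.array([proj(c,n+a*s+e*r*np.cos(t)+np.array([0,0,r*np.sin(t)+dz])) for t in np.linspace(0,2*np.pi,360)])
p0=proj(c,n+a*123.4+[0,0,-1]);u=proj(c,n+a*118.4+[0,0,-1])-p0;px=np.linalg.norm(u)/5;u/=np.linalg.norm(u);w=np.array([-u[1],u[0]])
print('px/mm',px,'u',u)
t=np.arange(-6,9,0.5)
cc=(circ(123.4,15,-1)-p0);rr=(circ(123.4,22)-p0)
for q in (-3,-2,-1,0,1,2):
    pts=p0+q*w+t[:,None]*u
    pr=mc(D,[pts[:,1],pts[:,0]],order=1);pb=mc(B,[pts[:,1],pts[:,0]],order=1)
    sel=lambda C:max(x@u for x in C if abs(x@w-q)<0.15)
    print('q',q,'face edge pred %.2f ring edge pred(mid) %.2f'%(sel(cc),sel(rr)));print('  D',dict(zip(t.tolist(),pr.round().astype(int).tolist())));print('  B',pb.round().astype(int).tolist())
E
```

```text
px/mm 0.310046261525854 u [ 0.83902147 -0.54409831]
q -3 face edge pred 4.46 ring edge pred(mid) 7.29
  D {-6.0: -44, -5.5: -28, -5.0: -15, -4.5: -8, -4.0: -5, -3.5: -5, -3.0: -9, -2.5: -16, -2.0: -24, -1.5: -32, -1.0: -37, -0.5: -41, 0.0: -44, 0.5: -45, 1.0: -44, 1.5: -43, 2.0: -41, 2.5: -39, 3.0: -32, 3.5: -26, 4.0: -17, 4.5: -11, 5.0: -6, 5.5: -2, 6.0: 0, 6.5: 1, 7.0: 2, 7.5: 2, 8.0: 2, 8.5: 2}
  B [164, 182, 198, 208, 214, 217, 218, 217, 213, 208, 203, 199, 196, 195, 196, 196, 195, 195, 195, 196, 198, 195, 185, 169, 148, 137, 135, 151, 174, 198]
q -2 face edge pred 4.74 ring edge pred(mid) 7.42
  D {-6.0: -48, -5.5: -32, -5.0: -19, -4.5: -9, -4.0: -4, -3.5: -4, -3.0: -7, -2.5: -14, -2.0: -22, -1.5: -29, -1.0: -36, -0.5: -41, 0.0: -44, 0.5: -45, 1.0: -47, 1.5: -48, 2.0: -48, 2.5: -45, 3.0: -41, 3.5: -33, 4.0: -24, 4.5: -16, 5.0: -9, 5.5: -4, 6.0: -1, 6.5: 0, 7.0: 1, 7.5: 1, 8.0: 2, 8.5: 2}
  B [158, 176, 191, 204, 212, 216, 218, 216, 213, 208, 203, 197, 194, 193, 190, 187, 182, 178, 177, 183, 188, 194, 194, 184, 163, 141, 132, 132, 159, 191]
q -1 face edge pred 4.90 ring edge pred
[... 1294 characters left out ...]
 7.0: -1, 7.5: -1, 8.0: -1, 8.5: 0}
  B [144, 159, 174, 184, 193, 198, 200, 202, 202, 201, 199, 194, 190, 187, 184, 185, 187, 188, 188, 189, 187, 186, 177, 166, 150, 133, 125, 144, 167, 190]
q 2 face edge pred 4.74 ring edge pred(mid) 7.34
  D {-6.0: -35, -5.5: -21, -5.0: -11, -4.5: -3, -4.0: -1, -3.5: -2, -3.0: -5, -2.5: -11, -2.0: -18, -1.5: -23, -1.0: -28, -0.5: -31, 0.0: -32, 0.5: -33, 1.0: -33, 1.5: -34, 2.0: -34, 2.5: -34, 3.0: -33, 3.5: -31, 4.0: -28, 4.5: -22, 5.0: -14, 5.5: -9, 6.0: -5, 6.5: -2, 7.0: -2, 7.5: -1, 8.0: -1, 8.5: -1}
  B [141, 153, 164, 174, 181, 186, 190, 193, 195, 196, 197, 195, 194, 193, 194, 194, 193, 193, 191, 188, 184, 177, 169, 152, 134, 124, 127, 139, 166, 192]
```

Call:
play_rows(
  moves=[
    {"offset": [-0.3, 0, 0], "turn": [0, 0, 0]},
    {"offset": [-0.3, 0, 0], "turn": [0, 0, 0]},
    {"offset": [-0.3, 0, 0], "turn": [0, 0, 0]},
    {"offset": [-0.3, 0, 0], "turn": [0, 0, 0]},
  ],
)

```text
time_s: 10.93
tcp_pos: [456.5, -340.8, 95.0]
tool_rot: [[0.332, 0.943, -0.0], [0.943, -0.332, -0.0], [-0.0, 0.0, -1.0]]
contact_force: [-0.0, -0.8, -0.1]
width: 13.6
```

```bash
python3 st.py 2 && python3 -c "
from rig import manip
print(manip.job_done())"
```

```text
10.933 [ 456.54 -340.77   95.  ] s -39.77 lat -0.80 z [-0.e+00 -2.e-04 -1.e+00] yaw 70.58 F tool [-0.78  0.23  0.09] M tool [ 0.057 -0.236  0.03 ] w 13.6 v 0.001
10.983 [ 456.56 -340.74   94.99] s -39.74 lat -0.80 z [-0.e+00 -1.e-04 -1.e+00] yaw 70.58 F tool [-1.41  0.36  0.2 ] M tool [ 0.029 -0.227 -0.019] w 13.4 v 0.0013
11.033 [ 456.57 -340.74   95.01] s -39.74 lat -0.78 z [ 0.e+00 -1.e-04 -1.e+00] yaw 70.58 F tool [-0.91  0.01 -0.02] M tool [ 0.032 -0.238 -0.027] w 13.3 v 0.0023
the job is handed in; nothing more can be done
None
```

I pinched the plunger by its neck with a 12 N grip, pushed it home, then drew it straight back to the ring. I handed the job in at about 11 s with the gripper still holding the plunger.

- **Fully home:** the plunger travelled 16.7 mm and met a hard stop. It held there at 4 to 8 N for over 0.3 s without moving.
- **Drawn back:** the tool moved back 46.0 mm from the stop, with side forces under about 1 N the whole way.
- **Front at the ring:** the side camera showed the front face at the ring's middle, to about 1 mm. After that picture the tool drifted about 0.4 mm towards the tap.
- **At hand-in:** the arm was still, the fingers were closed on the neck (about 13.5 mm), and the outside force was about 1 N. That suggests the plunger is free in the bore. I cannot measure the plunger's force on the barrel or the finger force directly.
- **Bystanders:** the ring and the other things near the syringe looked unmoved in the side pictures taken before and after.

**Checks that disagreed:**
- **Ring distance:** the overhead view put the ring 46.7 to 47.9 mm from the closed end. The trained networks averaged about 45.5 mm, and the neck's shoulder gave 44 to 45 mm. The shoulder's taper is hard to place, so I trusted that one least. The final 46.0 mm is within the 5 mm tolerance of all of them.
- **Home position:** camera estimates of the stop disagreed by 2 to 3 mm, so I relied on the hard stop itself.

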